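# Lock the cutterhead on its setting stand with the detent pin

## Robot

A 6-joint arm with a two-finger parallel gripper is mounted at the origin on the work surface. World frame = base frame: x ahead of the robot, y to its left, z up, the work surface at z = 0. Lengths are in mm, angles in rad, forces in N, time in s.
With the tool pointing down it reaches from about 350 to 975 mm from the base axis. Payload 7.1 kg.
Tool frame: the origin (TCP) lies on the centre line of the jaws, within the pads' length; the fingertips stand 17 mm ahead of it and the grasp point (between the pads) lies 2 mm behind it (tip_extent is the distance from the TCP to the fingertips, in mm); z points along the fingers, y is the line along which they close (so a half turn about z gives the same grasp; the last joint's range is limited). The gripper opens to 88 mm and grips with 3 to 60 N. Pads are 20 mm wide; open, the fingers measure 115 mm over their backs; the gripper's body (75 mm by 178 mm) begins 61 mm behind the grasp point.
Start: joints at [-1.16, 0.423, 1.63, -0, 1.089, -0.019], TCP at [260.445, -568.131, 239.675] pointing down, gripper open.
Joint ranges: [-3, 3], [-0.9, 2.11], [0.09, 2.58], [-1.31, 4.45], [0.11, 2.69], [-2.54, 2.54]. Speed limits (rad/s): [2.39, 2.39, 3.01, 3.14, 3.14, 3.14].

## Interface

Orientations are given as a rotation vector (axis times angle).
In Python, from workcell import get_obs, get_image, camera_model, close_job, look_for, outline_of, pinpoint, tip_extent gives the robot as it stands.
- The arm moves only by the shell command python3 -m jog 'ROWS'. ROWS is text: rows parted by semicolons, each of 7 numbers parted by spaces: the shift along the tool's x, y, z as a fraction of full scale, then the turn, a rotation vector about the tool's x, y, z as a fraction of full scale, then the closure, from -1 (fully open) to 1 (shut). A call has 1 to 8 rows; each row is the pose to reach, as a shift and turn from the pose commanded when the call began, along the tool's axes at that moment; what a row does not reach only later rows make up. Full scale, the value 1, is 0.2 m for a shift and 30 degrees for a turn. A row lasts 1/10 s, in which the tool goes at most 50 mm and 8.59 degrees, less where a joint would pass 70% of its speed; a pose out of reach is approached as far as the arm can. A call with a number of a shift or a turn outside -1 to 1 is refused whole. A call with a gripper value outside its range is refused whole. The fingers move at their own pace and stop on an object; the grip force is fixed at half the most. Time passes only in rows, so rows that repeat a pose let the fingers close. It gives the time, the measured TCP pose, the force, the opening and the grip force at its end, in the units of the state.
- get_obs(): the state, without advancing time (a new reading comes with each control period).
- get_image(name): name is "scene" or "top" or "wrist"; returns the picture (420x560x3 uint8, red, green, blue); there is no depth.
- camera_model(name): a dict with "fx", "fy", "cx", "cy" (pixels), "origin" and "orientation" of the camera in the world; the wrist camera has in their place "tool_from_camera" (4x4, takes a point from camera to tool coordinates, whose origin is the TCP and whose axes are the flange's). Camera axes: x right, y down, z forward; pixel columns grow to the right and rows downward; lengths in mm; the calibration is good to about 2 mm. The wrist camera is an equidistant fisheye: a pixel r from the principal point sees the ray r / f radians off the axis. A picture is of the moment at which its call begins: read the wrist's pose just before it. camera_model takes no time and is no camera call.
- close_job(): hands the job in; it is judged then, once.
Trained networks look in the newest picture that a camera, given by its name, has taken for a name from the list of things; names that differ only in an ending like _2 or _b are one class to them, and where a whole thing is asked for, a point or a joint stands for the part that bears it (a point fixed in the world has none). Each returns a list of dicts, best first, with "confidence" (0 to 1); they miss things now and then, are a little off and sometimes report something else, mostly with a low value. They report only what shows in the picture. A call takes as long as a camera call. They do not tell look-alikes from the thing itself.
- look_for(target, camera): "xyz" ([x, y, z] in mm, in the coordinates of the camera as it stood for that picture, good to about 4 mm: the middle of the surface that is visible of it).
- outline_of(target, camera): "mask" (420x560 bool, what is visible of it).
- pinpoint(target, camera): "xyz" ([x, y, z] in mm, in the coordinates of the camera as it stood for that picture, good to about 4 mm: a listed point, or the origin of a listed thing).
The state is a dict: "t": time; "qpos": joint angles; "qvel": joint speeds; "joint_torque": joint torques, N m; "ee_pos": TCP position; "orientation": TCP orientation; "ft_force": force on the tool from outside, world axes, zero at the start; "moment": the same for the moment, N m; "width": finger opening in mm; "grasp_force": force on a finger pad.
Only numpy, scipy, OpenCV 4.12 (cv2) and the standard library are available. Lean on these libraries where they do the work, as an engineer would, in place of code of your own. Each camera call takes 0.05 s, during which the arm holds its last target. There are 200 camera calls.

## Task

The index plate under the cutterhead has been left between two holes and has to be locked, so that the knives can be set: draw the detent pin out of its holder, bring a hole of the plate in line under the fork by turning the plate (it has an upright handle), and push the pin down through fork and plate until it snaps through and its collar sits flush on the fork. A firm thumb's push is enough, so never force the pin, and leave the loose tools and parts lying where they are.

Things in the scene. Friction and masses are not known exactly. Their poses are not given: they have to be found in the camera images.
- stand: Knife-setting stand, fixed to the bench: grey base 250 (x) x 270 (y) x 16 mm, on it an upright arbor with the index plate and a cutterhead of diameter 90 up to 127 mm high, its nut up to 148 mm. Origin: centre of the base's underside, on the arbor's axis; z up; its y axis points from the arbor to the fork, and the pin holder stands at its front left corner.
- fork_hole (a point): Centre of the bore's mouth on top of the fork, 99 mm up, 85 mm from the arbor's axis; axes as the stand's. The steel fork is 46 mm wide (x); its cheeks stand over and under the plate's rim (upper 71 to 99 mm up, lower 32 to 44 mm), both bored 13.2 mm in line. Pin home: collar's underside on this level, nose tip 78.5 mm below this point.
- turn_handle (a point): Grip point of the turning handle: black, upright, diameter 22, 125 mm from the arbor's axis; its top is 23 mm above this point, its foot 35 mm below. It turns the plate either way: drag 0.22 N m, stays where it is left. It is clamped on the plate by hand: a hole is under the fork when it stands 150 or 90 degrees anticlockwise from the fork, but only to within 12 degrees; the start is between.
- plate_top (a point): Point on the arbor's axis on the index plate's top face, 58.5 mm above the bench. Steel plate 12 mm thick, 200 mm across twelve flats, with six through holes of 13.2 mm on a circle of radius 85 mm, 60 degrees apart. A pin standing loose in the fork's upper cheek rides on this face and drops about 5 mm into a hole that comes under it, which stops the plate: felt at the handle.
- holder_hole (a point): Centre of the bore's mouth on top of the pin holder, a steel block 30 x 30 mm from 32 to 99 mm above the bench with a through bore of 13.2 mm, on a post; axes as the stand's. The pin starts here, collar down on the block, balls sprung out below it.
- pin: Detent pin, steel, about 0.1 kg, at first upright in its holder. Origin: nose tip; z up the pin. Nose tapers over 5 mm from diameter 9 to 12; shank 12 up to 78.5 mm; collar of diameter 25 from 78.5 to 82.5; grip knob of diameter 21 from 82.5 to 112.5 mm. The nose finds a hole up to 2 mm off and draws the plate into line.
- pin_knob (a point): Centre of the flat top of the pin's knob, 112.5 mm above the nose tip: the place to press. The pin is forced when the contact forces between it and the stand add up to over 80 N. Pressing here, or turning at the handle against the dropped pin, with up to 20 N is safe; the cheek's two ends and the balls multiply the force.
- pin_balls (a point): Point on the pin's axis 8 mm above the nose tip, level with two sprung balls that stand about 2 mm out of the shank. Pressing them into a bore takes about 7 to 15 N (felt at upper cheek, plate, lower cheek in turn); below each they spring out again. With the nose on the plate they are just below the upper cheek, and the pin stands captive there. Pulling out takes 8 to 13 N.
- spare_head: a spare four-knife steel cutterhead standing on end, diameter 110, height 85; origin under its centre (mm). Not part of the job.
- template: an aluminium profile template lying flat, about 110 x 80 x 5; origin under its centre (mm). Not part of the job.
- brush: a wooden-handled brush, 200 long, lying; origin under its centre (mm). Not part of the job.
- gib: a loose steel gib bar, 16 x 70 x 14; origin under its centre (mm). Not part of the job.
- knife_blank: a loose steel knife blank lying flat, 42 x 68 x 8, close to the stand; origin under its centre (mm). Not part of the job.
- spacer: a steel arbor spacer ring lying flat, outer diameter 54, bore 34, height 18, close to the stand; origin under its centre (mm). Not part of the job.
- hex_key: a T-handled hex key lying beside the stand, 155 long, its black cross grip 85 long and 17 thick; origin under its middle (mm). Not part of the job.
Mind the look-alikes: they are no part of the job. What is shaped like the pin but blue or pink is not meant.

How it is judged (in metres and radians):
On the way:
1. the pin is drawn out of its holder: its nose is above the holder's top (z of pin in the frame of holder_hole above 0.003 m), for 0.1 s.
At the end, for the whole second after the job is handed in: The pin is down through the fork and a hole of the plate with its collar on the fork (nose at least 77 mm below the fork's top, so the collar is within 1.5 mm of it), upright within 0.05 rad, in the bore within 3 mm, released and at rest (z of pin in the frame of fork_hole below -0.077 m and horizontal distance between pin and fork_hole below 0.003 m and angle between the z axis of pin and the z axis of fork_hole, either way round below 0.05 rad and linear speed of pin below 0.01 m/s); the robot touches nothing.
It fails at once if the pin is forced: the contact forces between pin and stand add up to more than 80 N (contact force between pin and stand above 80 N).
It fails at once if a loose tool or part lying about is shifted by more than 20 mm (distance of any of spare_head, template, brush, gib, knife_blank, spacer, hex_key from where it was at the start of the episode above 0.02 m).
It also fails if it takes over 61 s, if anything falls off the work surface, if the arm or the gripper's body presses on something with over 40 N, if the wrist force passes 120 N, or if a joint passes its speed limit or range.

## Working session

There is one attempt and no reset: what is moved stays moved. The work goes in short steps, Python scripts to look and compute and a shell command to move; the robot and the scene stay as the last step left them, time stands still between calls to the robot, and variables do not carry over. Pictures are saved under pics/ and viewed, at most 10 in all, crops included, and the job is handed in when it is done.

```bash
ls; mkdir -p pics
cat > h.py <<'E'
import numpy as np,cv2
from scipy.spatial.transform import Rotation as R
from workcell import *
def cam_T(n):
    m=camera_model(n);T=np.eye(4)
    if n=="wrist":
        o=get_obs();A=np.eye(4);A[:3,:3]=R.from_rotvec(o["orientation"]).as_matrix();A[:3,3]=o["ee_pos"]
        return A@np.array(m["tool_from_camera"])
    q=np.array(m["orientation"],float)
    T[:3,:3]=q if q.shape==(3,3) else R.from_rotvec(q).as_matrix();T[:3,3]=m["origin"];return T
def world(T,p): return (T@np.r_[p,1])[:3]
def shot(n,f=None):
    T=cam_T(n);im=get_image(n)
    if f: cv2.imwrite("pics/"+f,im[...,::-1])
    return T,im
def pp(n,T,names,fn=pinpoint):
    for k in names:
        for d in fn(k,n)[:4]: print(n,k,round(d["confidence"],2),np.round(world(T,d["xyz"]),1))
E
python3 - <<'E'
from h import *
print(camera_model("scene"));print(camera_model("wrist"))
for n in("scene","top"):
    T,im=shot(n,n+"0.png")
    pp(n,T,["stand","fork_hole","turn_handle","plate_top","holder_hole","pin","pin_knob"])
print(get_obs())
E
```

```text
pics
{'fx': 381.18587755833016, 'fy': 381.18587755833016, 'cx': 276.65128455599313, 'cy': 208.53968493105123, 'origin': array([1025.09719475,  721.08410832,  631.46063458]), 'orientation': array([-0.64020345, -2.47439889,  1.37357541])}
{'fx': 325.19226210127806, 'fy': 325.19226210127806, 'cx': 283.3954095567634, 'cy': 210.8702272422455, 'tool_from_camera': array([[-4.72481630e-04, -9.70608173e-01, -2.40664813e-01,
         6.44586521e+01],
       [ 9.99999813e-01, -5.52263496e-04,  2.64059878e-04,
         8.05580025e-01],
       [-3.89209067e-04, -2.40664643e-01,  9.70608252e-01,
        -1.46858266e+02],
       [ 0.00000000e+00,  0.00000000e+00,  0.00000000e+00,
         1.00000000e+00]])}
scene stand 0.6 [5.708e+02 6.610e+01 1.000e-01]
scene fork_hole 0.89 [600.9 142.3  98. ]
scene turn_handle 0.61 [673.  411.7   4.3]
scene turn_handle 0.58 [ 7.005e+02 -5.620e+01  7.000e-01]
scene turn_handle 0.57 [448.   36.8  99.6]
scene plate_top 0.77 [566.8  64.2  62.4]
scene holder_hole 0.61 [504.2 179.4 100.5]
scene pin 0.67 [460.4 290.4  -1.2]
scene pin 0.63 [6.177e+02 3.040e+02 1.000e-01]
[... 700 characters left out ...]
.47 [624.6 303.2 111.4]
{'t': 0.8, 'qpos': array([-1.15996948e+00,  4.23057347e-01,  1.62994076e+00, -2.08966059e-05,
        1.08861404e+00, -1.89716414e-02]), 'qvel': array([-0.00029409,  0.00195691, -0.00094478,  0.0006131 ,  0.0013089 ,
       -0.00058077]), 'joint_torque': array([-1.23674075e-03, -5.44512856e+01, -2.74033284e+01,  6.43331255e-02,
        1.68810814e-02, -9.85028294e-06]), 'ee_pos': array([ 260.4479268 , -568.10257452,  239.685667  ]), 'orientation': array([-3.06931097e+00, -6.69953030e-01,  3.44874461e-05]), 'ft_force': array([ 0.14993309, -0.03011548,  1.41566437]), 'moment': array([-0.03967052,  0.02121775,  0.00864408]), 'grasp_force': 0.0, 'width': 87.7988206857161}
```

View pics/scene0.png

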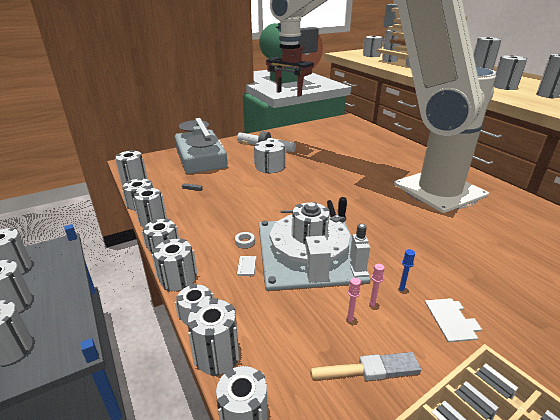

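View pics/top0.png

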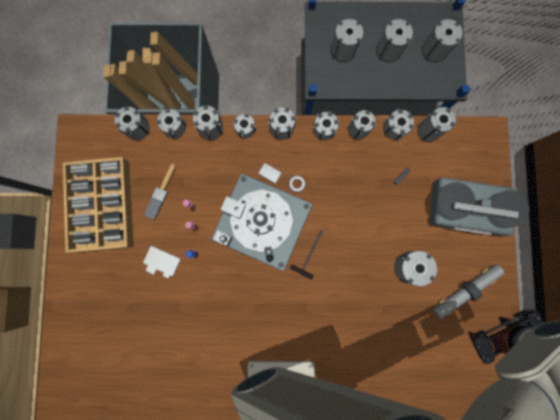

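The steel pin stands in the holder at scene (361,235) / top (224,238). The look-alikes are pink at scene (354,290) and (377,275) / top (188,204) and (190,226), and blue at scene (408,260) / top (191,254). I choose the steel pin in the block at about (507,183). The handle is at top (269,255). Next I move above the stand to look with the wrist camera.

```bash
python3 -m jog '0.87 -0.92 -0.07 0 0 0 -1;0.87 -0.92 -0.07 0 0 0 -1;0.87 -0.92 -0.07 0 0 0 -1;0.87 -0.92 -0.07 0 0 0 -1;0.87 -0.92 -0.07 0 0 0 -1;0.87 -0.92 -0.07 0 0 0 -1;0.87 -0.92 -0.07 0 0 0 -1'
python3 -m jog '0.87 -0.92 -0.07 0 0 0 -1;0.87 -0.92 -0.07 0 0 0 -1;0.87 -0.92 -0.07 0 0 0 -1;0.87 -0.92 -0.07 0 0 0 -1;0.87 -0.92 -0.07 0 0 0 -1;0.87 -0.92 -0.07 0 0 0 -1;0.87 -0.92 -0.07 0 0 0 -1'
python3 -m jog '0.87 -0.92 -0.07 0 0 0 -1;0.87 -0.92 -0.07 0 0 0 -1;0.87 -0.92 -0.07 0 0 0 -1;0.87 -0.92 -0.07 0 0 0 -1;0.87 -0.92 -0.07 0 0 0 -1;0.87 -0.92 -0.07 0 0 0 -1;0.87 -0.92 -0.07 0 0 0 -1;0.87 -0.92 -0.07 0 0 0 -1'
python3 - <<'E'
from h import *
T,im=shot("wrist","w1.png")
pp("wrist",T,["stand","fork_hole","turn_handle","plate_top","holder_hole","pin","pin_knob"])
print(get_obs()["qpos"])
E
```

```text
t: 1.5
ee_pos: [342.6, -327.7, 254.2]
orientation: [3.067, 0.674, 0.001]
ft_force: [0.5, -0.3, 0.2]
width: 87.5
grasp_force: 0.0
t: 2.2
ee_pos: [424.3, -88.8, 267.7]
orientation: [3.068, 0.673, 0.0]
ft_force: [1.1, -0.4, -0.4]
width: 88.1
grasp_force: 0.0
t: 3.0
ee_pos: [504.9, 148.8, 281.1]
orientation: [3.07, 0.666, -0.002]
ft_force: [-0.3, 0.0, -0.4]
width: 87.5
grasp_force: 0.0
wrist stand 0.82 [566.9  61.9  -0.8]
wrist fork_hole 0.95 [603.5 144.8  95.3]
wrist turn_handle 0.93 [448.4  38.9  93. ]
wrist pin 0.95 [503.9 182.7  27.9]
wrist pin 0.92 [547.7 291.6  -2.4]
wrist pin 0.76 [617.5 302.8   4.3]
wrist pin 0.64 [457.8 289.4   1.5]
wrist pin_knob 0.77 [549.9 292.4 110. ]
wrist pin_knob 0.69 [458.7 289.7 116.1]
wrist pin_knob 0.6 [498.4 186.5 140.8]
wrist pin_knob 0.6 [622.6 306.1 112.1]
[ 2.67434316e-01  2.28996314e-01  1.80589783e+00 -2.44801321e-05
  1.10655186e+00  1.40912827e+00]
```

View pics/w1.png

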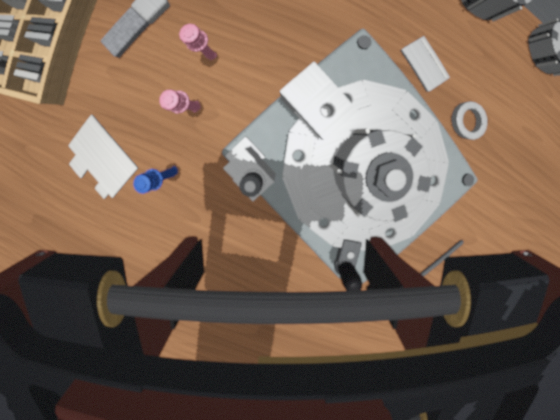

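The wrist picture shows the steel pin's dark knob in the holder at (250,184) and the fork with its bore at (327,110). The handle is at (349,265), pinks at (194,38) and (173,100), blue at (148,181). Next, one close crop and rays at known heights.

```bash
cat >> h.py <<'E'
def ray(T,u,v,z,n="wrist"):
    m=camera_model(n);x=(u-m["cx"])/m["fx"];y=(v-m["cy"])/m["fy"]
    if n=="wrist":
        r=np.hypot(x,y);d=np.array([x/r*np.sin(r),y/r*np.sin(r),np.cos(r)])
    else: d=np.array([x,y,1.])
    d=T[:3,:3]@d;o=T[:3,3];return o+d*(z-o[2])/d[2]
E
python3 - <<'E'
from h import *
im=cv2.imread("pics/w1.png")
cv2.imwrite("pics/w1c.png",cv2.resize(im[70:220,210:400],None,fx=4,fy=4,interpolation=cv2.INTER_CUBIC))
T=cam_T("wrist")
for u,v,z in((250,184,133),(327,110,99),(349,265,110)):print(u,v,ray(T,u,v,z).round(1))
E
```

```text
250 184 [507.7 184.9 133. ]
327 110 [602.9 146.2  99. ]
349 265 [466.8  54.4 110. ]
```

View pics/w1c.png

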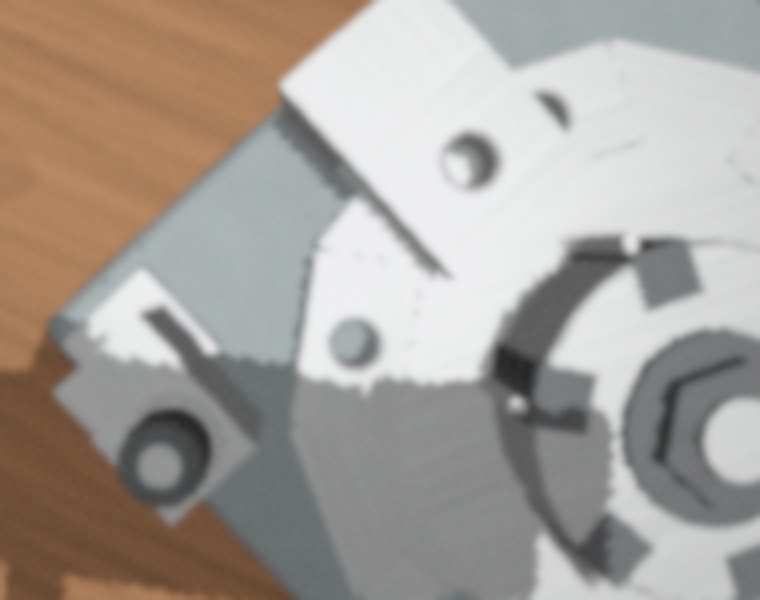

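The crop confirms the choice: a dark steel knob in the holder at (250,186). The fork bore is at (327.5,110). Plate holes beside the fork are at (298,155.5) and about (349,97).

Run:
```python
from h import *
T=cam_T("wrist");o=get_obs()
k=ray(T,250,186.2,133);f=ray(T,327.5,110,99);h=ray(T,298.2,155.5,58.5);h2=ray(T,390.5,233.5,58.5);h3=ray(T,414,114,58.5);h4=ray(T,434,181,58.5)
A=R.from_rotvec(o["orientation"]).as_matrix()
for n,p in zip("kfh",(k,f,h)):print(n,p.round(1))
P=np.array([h,h2,h3,h4])[:,:2]
from scipy.optimize import least_squares
c=least_squares(lambda c:np.hypot(*(P-c).T)-85,[567,65]).x
print("c",c,np.hypot(*(P-c).T)); ang=lambda p:np.degrees(np.arctan2(*(p[:2]-c)[::-1]))
print("angles fork",ang(f),"holes",[ang(p) for p in P],"handle",ang(np.array([449,38.5])),"forkr",np.hypot(*(f[:2]-c)))
d=np.r_[k[:2],122]-o["ee_pos"];print("to pin, tool units",(A.T@d/200).round(4),o["ee_pos"])
```

```text
k [505.8 184.  133. ]
f [603.1 145.8  99. ]
h [546.4 150.1  58.5]
c [569.18940181  66.95035097] [86.23287705 85.7277378  85.70976356 85.52062835]
angles fork 66.71046118236562 holes [np.float64(105.2912120283577), np.float64(-134.2084057501611), np.float64(-13.599908633929523), np.float64(-74.09117803815502)] handle -166.68249259559963 forkr 85.81099214611548
to pin, tool units [ 0.0733 -0.1498  0.799 ] [504.91737122 150.67826329 281.80451499]
```

```bash
python3 -m jog '0.073 -0.15 0.3 0 0 0 -1;0.073 -0.15 0.4 0 0 0 -1;0.073 -0.15 0.55 0 0 0 -1;0.073 -0.15 0.7 0 0 0 -1;0.073 -0.15 0.79 0 0 0 -1;0.073 -0.15 0.795 0 0 0 -1;0.073 -0.15 0.795 0 0 0 -1'
python3 -m jog '0 0 0 0 0 0 1;0 0 0 0 0 0 1;0 0 0 0 0 0 1;0 0 0 0 0 0 1;0 0 0 0 0 0 1;0 0 0 0 0 0 1;0 0 0 0 0 0 1;0 0 0 0 0 0 1'; python3 -c "
from h import *
print(get_obs()['moment'])"
```

```text
t: 4.1
ee_pos: [505.8, 184.6, 122.8]
orientation: [3.069, 0.67, -0.001]
ft_force: [0.5, -0.5, 1.3]
width: 87.9
grasp_force: 0.0
t: 4.9
ee_pos: [505.7, 184.5, 122.6]
orientation: [-3.069, -0.67, 0.0]
ft_force: [0.7, -1.0, 0.1]
width: 27.3
grasp_force: 0.0
[ 0.01362336 -0.01250497  0.01796282]
```

```bash
python3 -m jog '0 0 0 0 0 0 1;0 0 0 0 0 0 1;0 0 0 0 0 0 1;0 0 0 0 0 0 1'
python3 -c "
from h import *
print(get_obs()['moment'])"
```

```text
t: 5.3
ee_pos: [505.9, 184.2, 122.6]
orientation: [3.069, 0.67, 0.0]
ft_force: [1.4, -3.6, 0.3]
width: 20.6
grasp_force: 30.0
[-0.75084065 -0.28188203  0.01324357]
```

```bash
python3 -m jog '0 0 -0.02 0 0 0 1;0 0 -0.04 0 0 0 1;0 0 -0.06 0 0 0 1;0 0 -0.1 0 0 0 1'
python3 -m jog '0 0 -0.05 0 0 0 1;0 0 -0.15 0 0 0 1;0 0 -0.25 0 0 0 1;0 0 -0.35 0 0 0 1;0 0 -0.45 0 0 0 1;0 0 -0.5 0 0 0 1;0 0 -0.5 0 0 0 1;0 0 -0.5 0 0 0 1'
python3 - <<'E'
from h import *
T,im=shot("wrist","w2.png");o=get_obs()
pp("wrist",T,["holder_hole","fork_hole","pin","pin_knob"])
print(o["ee_pos"],o["qpos"])
E
```

```text
t: 5.7
ee_pos: [505.5, 184.3, 142.5]
orientation: [3.069, 0.67, -0.001]
ft_force: [3.0, -3.2, -6.9]
width: 20.2
grasp_force: 30.0
t: 6.5
ee_pos: [505.2, 184.7, 242.5]
orientation: [-3.069, -0.67, 0.001]
ft_force: [0.8, -0.6, -0.8]
width: 20.3
grasp_force: 30.0
wrist holder_hole 0.87 [506.3 177.8  98.2]
wrist holder_hole 0.34 [503.1 183.5 146.7]
wrist fork_hole 0.7 [605.4 146.2  98.6]
wrist pin 0.85 [457.9 286.4   1.9]
wrist pin 0.83 [618.3 304.8   2.8]
wrist pin 0.79 [546.  294.5   2.8]
wrist pin 0.67 [502.5 188.7 145.4]
wrist pin_knob 0.91 [550.4 292.3 111.3]
wrist pin_knob 0.86 [621.9 304.2 112.4]
wrist pin_knob 0.84 [460.3 293.3 114.5]
wrist pin_knob 0.69 [430.5 410.9   6.7]
[505.04472005 184.54453727 241.95479981] [3.28012278e-01 2.93340608e-01 1.82030643e+00 3.95926164e-04
 1.02933218e+00 1.46871471e+00]
```

View pics/w2.png

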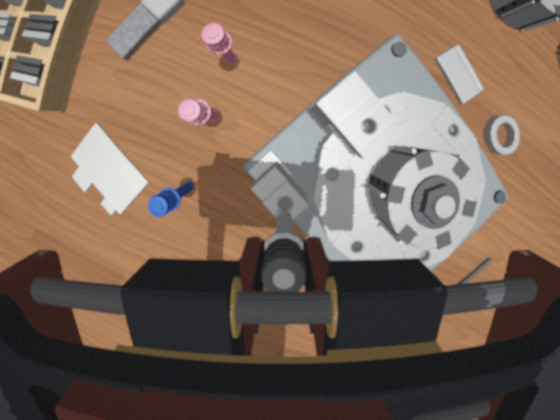

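The pin is out and upright: nose at about (285,203), knob top at (285,278). The fork bore is at (369,126).

Run:
```python
from h import *
T=cam_T("wrist");o=get_obs()
A=R.from_rotvec(o["orientation"]).as_matrix()
f=ray(T,369,126,99);print("fork",f)
print("nose",ray(T,285,203,140),"knob",ray(T,285,278,252.4))
d=f-o["ee_pos"];d[2]=0;print((A.T@d/200).round(4))
```

```text
fork [602.45627223 143.15631528  99.        ]
nose [514.32523579 186.24128473 140.        ] knob [504.78333425 182.45480533 252.4       ]
[ 0.3557  0.39   -0.0007]
```

```bash
python3 -m jog '0.363 0.384 0 0 0 0 1;0.363 0.384 0 0 0 0 1;0.363 0.384 0 0 0 0 1;0.363 0.384 0.1 0 0 0 1;0.363 0.384 0.16 0 0 0 1;0.363 0.384 0.16 0 0 0 1'
python3 - <<'E'
from h import *
T,im=shot("wrist");o=get_obs()
crop=im[100:320,200:400,::-1]
cv2.imwrite("pics/w3c.png",cv2.resize(crop[:, :],None,fx=2.7,fy=2.7,interpolation=cv2.INTER_CUBIC))
pp("wrist",T,["fork_hole"])
T,im=shot("scene")
cv2.imwrite("pics/s3c.png",cv2.resize(im[180:300,250:410,::-1],None,fx=5,fy=5,interpolation=cv2.INTER_CUBIC))
pp("scene",T,["fork_hole","pin","pin_balls"])
E
```

```text
t: 7.35
ee_pos: [601.7, 144.7, 208.1]
orientation: [-3.069, -0.67, 0.008]
ft_force: [0.1, -0.2, -1.5]
width: 20.4
grasp_force: 30.0
wrist fork_hole 0.58 [602.  146.3  99.9]
scene fork_hole 0.7 [436.8 404.9   5.2]
scene fork_hole 0.58 [602.6 142.  100.9]
scene pin 0.73 [618.5 303.    2.1]
scene pin 0.67 [548.8 293.    1.2]
scene pin 0.63 [603.9 141.9 106.2]
scene pin 0.59 [458.2 292.    1.8]
scene pin_balls 0.76 [458.1 289.1  10.2]
scene pin_balls 0.71 [621.1 307.4   8.3]
scene pin_balls 0.62 [600.5 143.  116.6]
scene pin_balls 0.52 [549.5 294.4   7. ]
```

View pics/w3c.png

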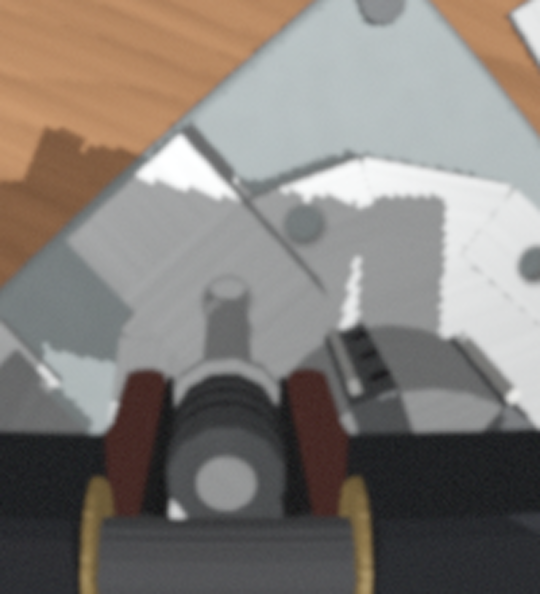

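View pics/s3c.png

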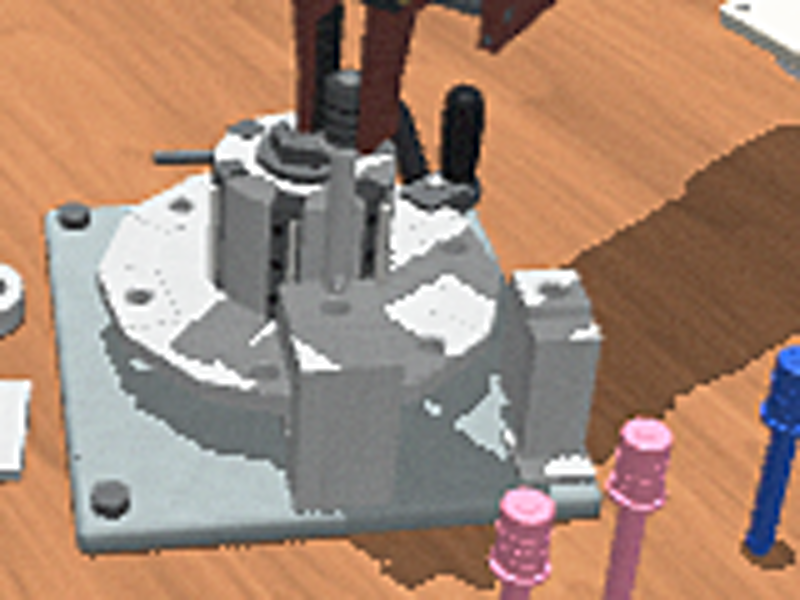

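The wrist crop shows the pin upright in the jaws and a light disc (nose) at crop (228,288). The scene crop shows the bore at crop (336,306), full image (317.2,241.2). The nose is just behind and above it at crop (339,288), full image (317.8,237.8). Next I compare these with projections.

Run:
```python
from h import *
o=get_obs();print(o["ee_pos"])
Ts=cam_T("scene");Tw=cam_T("wrist")
hole=ray(Ts,317.2,241.2,99,"scene");nz=o["ee_pos"][2]-102.1
print("scene hole",hole,"nose",nz,ray(Ts,317.8,237.8,nz,"scene"))
m=camera_model("scene")
def pr(p):
    c=np.linalg.inv(Ts)@np.r_[p,1];return c[0]/c[2]*m["fx"]+m["cx"],c[1]/c[2]*m["fy"]+m["cy"]
print(pr(hole),pr(hole+[0,0,nz-99]),pr(hole+[3,0,nz-99]),pr(hole+[0,3,nz-99]))
def pw(p):
    m=camera_model("wrist");c=(np.linalg.inv(Tw)@np.r_[p,1])[:3];r=np.hypot(*c[:2]);t=np.arctan2(r,c[2])*m["fx"];q=c[:2]/r*t+[m["cx"],m["cy"]];return (q-[200,100])*2.7
print("wrist crop nose pred",pw(np.r_[o["ee_pos"][:2],nz]),"hole pred (603,145)",pw([603,145,99]),"bore px radius",6.6*2.7)
```

```text
[604.0074526  145.28836741 211.59278054]
scene hole [601.32128039 144.66850351  99.        ] nose 109.4927805350699 [601.16303778 145.89784848 109.49278054]
(np.float64(317.2), np.float64(241.20000000000002)) (np.float64(317.4420636472963), np.float64(237.54274938911232)) (np.float64(316.3574495496643), np.float64(237.92028338740602)) (np.float64(318.17714873043525), np.float64(238.22016632437328))
wrist crop nose pred [222.08319088 308.86438384] hole pred (603,145) [221.66355522 303.5549852 ] bore px radius 17.82
```

```bash
python3 -m jog '0 0 0 0 0 0 1;0 0 0.02 0 0 0 1;0 0 0.04 0 0 0 1;0 0 0.04 0 0 0 1;0 0 0.04 0 0 0 1'
python3 -m jog '0 0 0.005 0 0 0 1;0 0 0.01 0 0 0 1;0 0 0.015 0 0 0 1;0 0 0.015 0 0 0 1'
python3 -m jog '0 0 0.005 0 0 0 1;0 0 0.01 0 0 0 1;0 0 0.01 0 0 0 1'
```

```text
t: 8.15
ee_pos: [603.6, 144.9, 202.4]
orientation: [3.069, 0.67, -0.001]
ft_force: [0.6, 0.4, -2.0]
width: 20.4
grasp_force: 30.0
t: 8.55
ee_pos: [603.7, 144.9, 199.5]
orientation: [-3.069, -0.67, 0.0]
ft_force: [-0.4, 0.4, -1.2]
width: 20.4
grasp_force: 30.0
t: 8.85
ee_pos: [603.6, 144.9, 197.5]
orientation: [-3.069, -0.67, 0.0]
ft_force: [0.1, 1.2, -0.7]
width: 20.8
grasp_force: 30.0
```

```bash
python3 -m jog '0 0 0.005 0 0 0 1;0 0 0.01 0 0 0 1;0 0 0.01 0 0 0 1'
python3 -m jog '0 0 0.005 0 0 0 1;0 0 0.01 0 0 0 1;0 0 0.01 0 0 0 1'
```

```text
t: 9.15
ee_pos: [603.6, 145.0, 195.6]
orientation: [-3.069, -0.67, 0.0]
ft_force: [-0.5, 0.9, -1.5]
width: 20.5
grasp_force: 30.0
t: 9.45
ee_pos: [603.7, 145.1, 193.9]
orientation: [-3.069, -0.67, -0.0]
ft_force: [-1.9, 0.0, 2.0]
width: 20.3
grasp_force: 30.0
```

```bash
python3 -m jog '0 0 0.005 0 0 0 1;0 0 0.005 0 0 0 1'
python3 -m jog '0 0 0.005 0 0 0 1;0 0 0.005 0 0 0 1'
python3 -m jog '0 0 0.005 0 0 0 1;0 0 0.01 0 0 0 1;0 0 0.01 0 0 0 1'
```

```text
t: 9.65
ee_pos: [603.4, 144.9, 192.2]
orientation: [-3.069, -0.67, 0.001]
ft_force: [-1.2, 0.7, -0.7]
width: 20.2
grasp_force: 30.0
t: 9.85
ee_pos: [603.5, 144.9, 191.2]
orientation: [-3.069, -0.67, 0.001]
ft_force: [-0.4, 2.6, -1.6]
width: 20.5
grasp_force: 30.0
t: 10.15
ee_pos: [603.6, 144.9, 189.4]
orientation: [-3.069, -0.67, 0.001]
ft_force: [-0.6, 1.4, -0.9]
width: 20.4
grasp_force: 30.0
```

```bash
python3 -m jog '0 0 0.015 0 0 0 1;0 0 0.03 0 0 0 1;0 0 0.045 0 0 0 1;0 0 0.06 0 0 0 1;0 0 0.06 0 0 0 1'
python3 -m jog '0 0 0.015 0 0 0 1;0 0 0.03 0 0 0 1;0 0 0.045 0 0 0 1;0 0 0.055 0 0 0 1;0 0 0.055 0 0 0 1'
```

```text
t: 10.65
ee_pos: [603.5, 144.9, 177.0]
orientation: [3.069, 0.67, -0.001]
ft_force: [-1.6, 0.5, -0.7]
width: 20.5
grasp_force: 30.0
t: 11.15
ee_pos: [603.5, 144.9, 166.1]
orientation: [3.069, 0.67, -0.001]
ft_force: [-0.9, 1.4, -1.8]
width: 20.4
grasp_force: 30.0
```

```bash
python3 -m jog '0 0 0.01 0 0 0 1;0 0 0.015 0 0 0 1;0 0 0.015 0 0 0 1'
python3 -m jog '0 0 0.005 0 0 0 1;0 0 0.01 0 0 0 1;0 0 0.01 0 0 0 1'
python3 -m jog '0 0 0.005 0 0 0 1;0 0 0.005 0 0 0 1'
```

```text
t: 11.45
ee_pos: [603.6, 145.0, 163.3]
orientation: [-3.069, -0.67, 0.001]
ft_force: [-0.2, 1.1, -3.1]
width: 20.4
grasp_force: 30.0
t: 11.75
ee_pos: [603.7, 145.0, 161.7]
orientation: [3.069, 0.67, 0.0]
ft_force: [-1.4, 1.0, -2.3]
width: 20.6
grasp_force: 30.0
t: 11.95
ee_pos: [603.7, 145.0, 160.7]
orientation: [-3.069, -0.67, -0.0]
ft_force: [-1.2, 1.2, -0.5]
width: 20.3
grasp_force: 30.0
```

```bash
python3 -m jog '0 0 0.005 0 0 0 1;0 0 0.005 0 0 0 1'
python3 -m jog '0 0 0.005 0 0 0 1;0 0 0.005 0 0 0 1'
python3 - <<'E'
from h import *
T,im=shot("scene")
cv2.imwrite("pics/s4c.png",cv2.resize(im[180:300,250:410,::-1],None,fx=5,fy=5,interpolation=cv2.INTER_CUBIC))
E
```

```text
t: 12.15
ee_pos: [603.9, 145.0, 160.3]
orientation: [-3.069, -0.67, -0.001]
ft_force: [-3.8, 0.2, 4.1]
width: 20.5
grasp_force: 30.0
t: 12.35
ee_pos: [604.2, 145.2, 160.2]
orientation: [-3.069, -0.67, -0.002]
ft_force: [-5.1, 0.7, 11.6]
width: 20.5
grasp_force: 30.0
```

View pics/s4c.png

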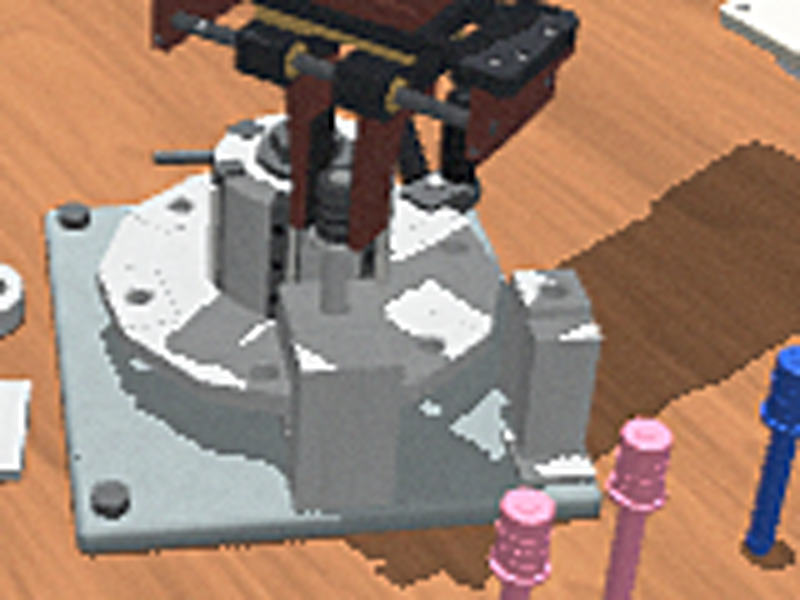

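The pin stands through the fork's upper cheek with its nose on the plate; contact is felt at 12 N. Now I release it and go to the handle.

```bash
python3 -m jog '0 0 -0.01 0 0 0 1;0 0 -0.01 0 0 0 -1;0 0 -0.01 0 0 0 -1;0 0 -0.01 0 0 0 -1;0 0 -0.01 0 0 0 -1;0 0 -0.01 0 0 0 -1;0 0 -0.01 0 0 0 -1'
python3 -m jog '0 0 -0.1 0 0 0 -1;0 0 -0.3 0 0 0 -1;0 0 -0.34 0 0 0 -1;0 0 -0.34 0 0 0 -1'
python3 -m jog '-0.925 0.162 0 0 0 0 -1;-0.925 0.162 0 0 0 0 -1;-0.925 0.162 0 0 0 0 -1;-0.925 0.162 0 0 0 0 -1;-0.925 0.162 0 0 0 0 -1;-0.925 0.162 0 0 0 0 -1'
python3 - <<'E'
from h import *
T,im=shot("wrist");o=get_obs();print(o["ee_pos"])
pp("wrist",T,["turn_handle","pin","pin_knob"])
T,im=shot("scene");pp("scene",T,["turn_handle","pin_knob"])
E
```

```text
t: 13.1
ee_pos: [603.8, 144.9, 160.6]
orientation: [3.069, 0.67, -0.0]
ft_force: [-0.3, -0.4, -0.8]
width: 65.1
grasp_force: 0.0
t: 13.5
ee_pos: [604.8, 145.2, 230.5]
orientation: [-3.069, -0.67, -0.006]
ft_force: [-0.1, -0.3, 0.1]
width: 87.8
grasp_force: 0.0
t: 14.1
ee_pos: [448.4, 38.1, 228.1]
orientation: [-3.069, -0.668, 0.001]
ft_force: [0.3, 0.1, 0.7]
width: 87.7
grasp_force: 0.0
[449.44056573  38.47477592 228.31614204]
wrist turn_handle 0.59 [451.7  36.6  90.3]
wrist turn_handle 0.21 [569.8  63.    2.9]
wrist pin 0.94 [5.482e+02 2.957e+02 1.000e-01]
wrist pin 0.58 [458.2 285.4   1.1]
wrist pin 0.39 [600.7 145.   62.1]
wrist pin_knob 0.78 [459.5 291.7 114.1]
wrist pin_knob 0.6 [551.6 294.5 114.1]
scene turn_handle 0.63 [447.2  35.4  99.8]
scene pin_knob 0.86 [620.5 304.8 115.7]
scene pin_knob 0.84 [459.2 285.5 115.5]
scene pin_knob 0.49 [603.5 142.1 170.7]
```

```bash
python3 -m jog '0 0 0.2 0 0 0 -1;0 0 0.4 0 0 0 -1;0 0 0.6 0 0 0 -1;0 0 0.64 0 0 0 -1;0 0 0.64 0 0 0 -1'
python3 -m jog '0 0 0 0 0 0 1;0 0 0 0 0 0 1;0 0 0 0 0 0 1;0 0 0 0 0 0 1;0 0 0 0 0 0 1;0 0 0 0 0 0 1;0 0 0 0 0 0 1;0 0 0 0 0 0 1'
python3 -m jog '0 0 0 0 0 0 1;0 0 0 0 0 0 1;0 0 0 0 0 0 1;0 0 0 0 0 0 1'
python3 - <<'E'
from h import *
o=get_obs();p=np.array(o["ee_pos"]);A=R.from_rotvec(o["orientation"]).as_matrix()
c=np.array([568.7,66.6,0]);r=p-c;r[2]=0;print(p,np.hypot(*r[:2]),o["qpos"])
r*=125/np.hypot(*r[:2])
for a in range(2,32,2):
    q=R.from_rotvec([0,0,np.radians(a)]).apply(r)
    print(a,(A.T@(q-r)/200).round(4)[:2])
E
```

```text
t: 14.95
ee_pos: [448.4, 38.5, 99.8]
orientation: [-3.069, -0.67, 0.005]
ft_force: [-0.7, 0.3, 0.1]
width: 87.8
grasp_force: 0.0
t: 15.75
ee_pos: [449.0, 38.4, 100.7]
orientation: [-3.069, -0.67, 0.0]
ft_force: [0.1, 0.9, -1.1]
width: 27.0
grasp_force: 0.0
t: 16.15
ee_pos: [449.0, 38.4, 100.6]
orientation: [-3.069, -0.67, 0.0]
ft_force: [-0.0, 0.6, 0.4]
width: 21.4
grasp_force: 30.0
[448.9560538   38.43272998 100.63876919] 123.01222602377625 [5.89791610e-02 4.09224783e-01 2.09458411e+00 1.26322141e-05
 6.38016819e-01 1.19990488e+00]
2 [-0.0039  0.0215]
4 [-0.0071  0.043 ]
6 [-0.0095  0.0647]
8 [-0.0112  0.0865]
10 [-0.0121  0.1083]
12 [-0.0123  0.1301]
14 [-0.0117  0.1519]
16 [-0.0103  0.1737]
18 [-0.0082  0.1954]
20 [-0.0053  0.217 ]
22 [-0.0016  0.2385]
24 [0.0028 0.2599]
26 [0.0079 0.2811]
28 [0.0138 0.3021]
30 [0.0204 0.3229]
```

```bash
python3 -m jog '-0.004 0.021 0 0 0 0 1;-0.007 0.043 0 0 0 0 1;-0.0095 0.065 0 0 0 0 1;-0.011 0.086 0 0 0 0 1;-0.012 0.108 0 0 0 0 1;-0.012 0.13 0 0 0 0 1;-0.012 0.141 0 0 0 0 1;-0.012 0.141 0 0 0 0 1'
python3 -m jog '0 0.011 0 0 0 0 1;0.001 0.022 0 0 0 0 1;0.001 0.022 0 0 0 0 1'
python3 -m jog '0 0.006 0 0 0 0 1;0.001 0.011 0 0 0 0 1;0.001 0.011 0 0 0 0 1'
```

```text
t: 16.95
ee_pos: [456.6, 11.3, 100.5]
orientation: [-3.069, -0.67, 0.007]
ft_force: [-6.7, -0.2, 6.6]
width: 21.6
grasp_force: 30.0
t: 17.25
ee_pos: [458.5, 7.5, 100.5]
orientation: [-3.068, -0.671, 0.007]
ft_force: [-6.3, 0.1, 7.0]
width: 21.6
grasp_force: 30.0
t: 17.55
ee_pos: [459.6, 5.7, 100.5]
orientation: [-3.068, -0.67, 0.007]
ft_force: [-7.0, 0.7, 5.9]
width: 21.6
grasp_force: 30.0
```

```bash
python3 -m jog '-0.003 0.006 0 0 0 0 1;-0.003 0.011 0 0 0 0 1;-0.003 0.011 0 0 0 0 1'
python3 -m jog '0.001 0.006 0 0 0 0 1;0.001 0.011 0 0 0 0 1;0.001 0.011 0 0 0 0 1'
```

```text
t: 17.85
ee_pos: [460.6, 3.5, 100.5]
orientation: [-3.069, -0.671, 0.005]
ft_force: [-5.7, 0.7, 5.7]
width: 21.6
grasp_force: 30.0
t: 18.15
ee_pos: [461.5, 1.5, 100.5]
orientation: [-3.069, -0.671, 0.006]
ft_force: [-6.3, 1.4, 6.4]
width: 21.2
grasp_force: 30.0
```

```bash
python3 -m jog '0.001 0.005 0 0 0 0 1;0.001 0.008 0 0 0 0 1;0.001 0.008 0 0 0 0 1'
```

```text
t: 18.45
ee_pos: [462.3, 0.2, 100.5]
orientation: [-3.068, -0.671, 0.006]
ft_force: [-6.8, 1.0, 6.9]
width: 21.4
grasp_force: 30.0
```

```bash
python3 -m jog '0.001 0.005 0 0 0 0 1;0.001 0.008 0 0 0 0 1;0.001 0.008 0 0 0 0 1'
python3 -m jog '0.001 0.005 0 0 0 0 1;0.001 0.008 0 0 0 0 1;0.001 0.008 0 0 0 0 1'
```

```text
t: 18.75
ee_pos: [463.0, -1.2, 100.5]
orientation: [-3.068, -0.671, 0.006]
ft_force: [-6.1, 0.4, 6.6]
width: 21.3
grasp_force: 30.0
t: 19.05
ee_pos: [464.0, -2.6, 100.5]
orientation: [-3.069, -0.671, 0.006]
ft_force: [-5.4, -0.1, 7.3]
width: 21.5
grasp_force: 30.0
```

```bash
python3 -m jog '0.001 0.005 0 0 0 0 1;0.001 0.008 0 0 0 0 1;0.001 0.008 0 0 0 0 1'
```

```text
t: 19.35
ee_pos: [465.1, -4.0, 100.5]
orientation: [-3.069, -0.671, 0.005]
ft_force: [-5.6, 0.1, 6.4]
width: 21.4
grasp_force: 30.0
```

```bash
python3 -m jog '0.001 0.005 0 0 0 0 1;0.001 0.008 0 0 0 0 1;0.001 0.008 0 0 0 0 1'
python3 - <<'E'
from h import *
T,im=shot("scene");pp("scene",T,["turn_handle","pin_knob","pin"])
E
```

```text
t: 19.65
ee_pos: [465.8, -5.3, 100.5]
orientation: [-3.069, -0.671, 0.005]
ft_force: [-5.8, -0.1, 7.3]
width: 21.6
grasp_force: 30.0
scene turn_handle 0.65 [464.7  -7.4  97.5]
scene pin_knob 0.86 [547.4 295.5 114.9]
scene pin_knob 0.73 [458.4 287.2 115.2]
scene pin_knob 0.6 [599.5 142.8 166.2]
scene pin_knob 0.55 [615.9 303.4 115.4]
scene pin 0.84 [456.7 289.9  -0.8]
scene pin 0.6 [551.9 292.3  -1.5]
scene pin 0.56 [618.6 302.3   0.8]
```

```bash
python3 -m jog '0.001 0.005 0 0 0 0 1;0.001 0.008 0 0 0 0 1;0.001 0.008 0 0 0 0 1'
```

```text
t: 20.15
ee_pos: [466.7, -6.7, 100.5]
orientation: [-3.068, -0.671, 0.005]
ft_force: [-5.4, 0.7, 6.1]
width: 21.2
grasp_force: 30.0
```

```bash
python3 -m jog '0.001 0.005 0 0 0 0 1;0.001 0.008 0 0 0 0 1;0.001 0.008 0 0 0 0 1'
```

```text
t: 20.45
ee_pos: [467.2, -7.7, 100.5]
orientation: [-3.068, -0.67, 0.006]
ft_force: [-6.4, 4.3, 7.9]
width: 21.4
grasp_force: 30.0
```

```bash
python3 -m jog '0.0005 0.004 0 0 0 0 1;0.0005 0.004 0 0 0 0 1'
```

```text
t: 20.65
ee_pos: [467.4, -8.0, 100.5]
orientation: [-3.067, -0.67, 0.007]
ft_force: [-7.4, 6.7, 8.3]
width: 21.5
grasp_force: 30.0
```

The stop is felt: tangential force rises while motion stops. I back off to relieve it, release the handle and check the pin's height.

```bash
python3 -m jog '-0.001 -0.006 0 0 0 0 1;-0.001 -0.012 0 0 0 0 1;-0.001 -0.012 0 0 0 0 1'
python3 -m jog '0 0 0 0 0 0 -1;0 0 0 0 0 0 -1;0 0 0 0 0 0 -1;0 0 0 0 0 0 -1;0 0 0 0 0 0 -1;0 0 0 0 0 0 -1;0 0 0 0 0 0 -1'
python3 -m jog '0 0 -0.2 0 0 0 -1;0 0 -0.4 0 0 0 -1;0 0 -0.6 0 0 0 -1;0 0 -0.65 0 0 0 -1;0 0 -0.65 0 0 0 -1'
python3 - <<'E'
from h import *
o=get_obs();A=R.from_rotvec(o["orientation"]).as_matrix();print(o["ee_pos"])
T,im=shot("scene")
cv2.imwrite("pics/s5c.png",cv2.resize(im[180:300,250:410,::-1],None,fx=5,fy=5,interpolation=cv2.INTER_CUBIC))
pp("scene",T,["turn_handle","pin_knob","pin"])
d=np.array([603.6,145.0,0])-o["ee_pos"];print((A.T@d/200).round(4))
E
```

```text
t: 20.95
ee_pos: [466.7, -6.9, 100.6]
orientation: [-3.069, -0.671, 0.006]
ft_force: [-6.0, -1.9, 6.4]
width: 21.5
grasp_force: 30.0
t: 21.65
ee_pos: [468.5, -6.4, 100.7]
orientation: [3.069, 0.67, 0.0]
ft_force: [0.1, -0.3, 0.7]
width: 74.0
grasp_force: 0.0
t: 22.15
ee_pos: [469.4, -6.4, 232.2]
orientation: [3.068, 0.67, 0.006]
ft_force: [0.4, 0.3, -0.8]
width: 87.8
grasp_force: 0.0
[469.3870253   -6.43483848 232.21886926]
scene turn_handle 0.69 [465.2  -7.3  99.7]
scene pin_knob 0.73 [458.7 287.3 113.7]
scene pin_knob 0.71 [618.9 301.3 117. ]
scene pin_knob 0.62 [547.2 295.6 114. ]
scene pin_knob 0.53 [606.1 140.1 166. ]
scene pin 0.89 [456.9 289.6  -0. ]
scene pin 0.68 [550.5 292.4   2.8]
scene pin 0.68 [620.3 306.3   3.2]
scene pin 0.63 [ 726.5 -419.7    1.1]
[ 0.9214 -0.4108  1.1636]
```

View pics/s5c.png

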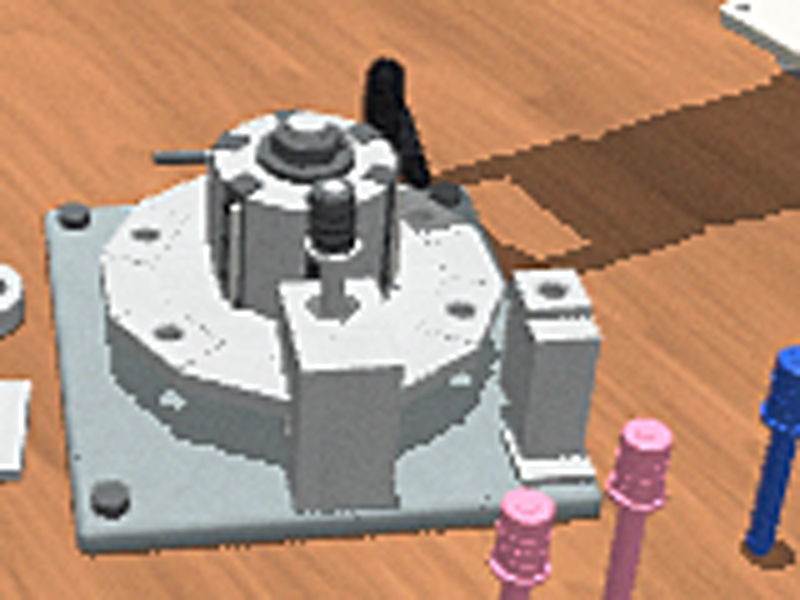

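The pin has dropped about 5 mm (knob top ~166 mm) and the plate is captured. I now press on the knob with closed fingers.

```bash
python3 -m jog '0.921 -0.411 0 0 0 0 1;0.921 -0.411 0 0 0 0 1;0.921 -0.411 0 0 0 0 1;0.921 -0.411 0 0 0 0 1;0.921 -0.411 0 0 0 0 1;0.921 -0.411 0 0 0 0 1;0.921 -0.411 0 0 0 0 1'
python3 -m jog '0 0 0.1 0 0 0 1;0 0 0.19 0 0 0 1;0 0 0.22 0 0 0 1;0 0 0.22 0 0 0 1;0 0 0.22 0 0 0 1;0 0 0.22 0 0 0 1'
python3 -m jog '0 0 0.01 0 0 0 1;0 0 0.015 0 0 0 1;0 0 0.015 0 0 0 1'
```

```text
t: 23.05
ee_pos: [600.2, 144.3, 229.1]
orientation: [3.069, 0.67, -0.005]
ft_force: [-0.0, -0.1, 0.3]
width: 35.1
grasp_force: 0.0
t: 23.65
ee_pos: [602.1, 144.9, 187.7]
orientation: [3.069, 0.669, 0.002]
ft_force: [-0.2, -0.2, 0.2]
width: 0.7
grasp_force: 0.0
t: 23.95
ee_pos: [601.5, 145.1, 183.7]
orientation: [3.069, 0.67, 0.0]
ft_force: [0.3, -0.2, 0.1]
width: 0.3
grasp_force: 0.0
```

```bash
python3 -m jog '0.009 0.004 0 0 0 0 1;0.009 0.004 0.005 0 0 0 1;0.009 0.004 0.01 0 0 0 1;0.009 0.004 0.01 0 0 0 1'
python3 -m jog '0 0 0.005 0 0 0 1;0 0 0.005 0 0 0 1'
```

```text
t: 24.35
ee_pos: [604.0, 145.2, 182.1]
orientation: [3.069, 0.67, 0.001]
ft_force: [-0.1, 0.4, 3.8]
width: 0.6
grasp_force: 1.7
t: 24.55
ee_pos: [603.6, 145.1, 180.8]
orientation: [3.069, 0.67, 0.0]
ft_force: [-0.2, -1.0, 2.6]
width: 0.3
grasp_force: 1.1
```

```bash
python3 -m jog '0 0 0.005 0 0 0 1;0 0 0.005 0 0 0 1'
```

```text
t: 24.75
ee_pos: [603.2, 145.0, 179.2]
orientation: [-3.069, -0.67, 0.001]
ft_force: [-0.1, 0.2, 0.2]
width: 0.4
grasp_force: 0.0
```

```bash
python3 -m jog '0 0 0.005 0 0 0 1;0 0 0.005 0 0 0 1'
python3 -m jog '0 0 0.005 0 0 0 1;0 0 0.005 0 0 0 1'
python3 -m jog '0 0 0.004 0 0 0 1;0 0 0.004 0 0 0 1'
```

```text
t: 24.95
ee_pos: [603.2, 145.1, 178.3]
orientation: [-3.069, -0.67, 0.001]
ft_force: [0.4, 0.2, -0.6]
width: -0.2
grasp_force: 0.0
t: 25.15
ee_pos: [603.4, 145.1, 177.4]
orientation: [-3.069, -0.67, 0.001]
ft_force: [0.5, 0.5, 0.0]
width: 0.4
grasp_force: 0.0
t: 25.35
ee_pos: [603.5, 145.1, 176.8]
orientation: [-3.069, -0.67, 0.0]
ft_force: [-0.7, 0.5, 0.6]
width: 0.9
grasp_force: 0.1
```

```bash
python3 -m jog '0 0 0.005 0 0 0 1;0 0 0.005 0 0 0 1'
python3 -m jog '0 0 0.004 0 0 0 1;0 0 0.004 0 0 0 1'
```

```text
t: 25.55
ee_pos: [603.5, 145.1, 175.8]
orientation: [3.069, 0.67, -0.0]
ft_force: [-0.3, 0.0, -0.6]
width: 0.5
grasp_force: 0.0
t: 25.75
ee_pos: [603.5, 145.1, 175.0]
orientation: [-3.069, -0.67, 0.0]
ft_force: [-0.2, -0.1, -0.8]
width: 0.5
grasp_force: 0.0
```

```bash
python3 -m jog '0 0 0.004 0 0 0 1;0 0 0.004 0 0 0 1'
python3 - <<'E'
from h import *
T,im=shot("scene")
cv2.imwrite("pics/s6c.png",cv2.resize(im[180:300,250:410,::-1],None,fx=5,fy=5,interpolation=cv2.INTER_CUBIC))
E
```

```text
t: 25.95
ee_pos: [603.5, 145.1, 174.2]
orientation: [-3.069, -0.67, 0.0]
ft_force: [-0.7, 0.0, -0.2]
width: 0.4
grasp_force: 0.1
```

View pics/s6c.png

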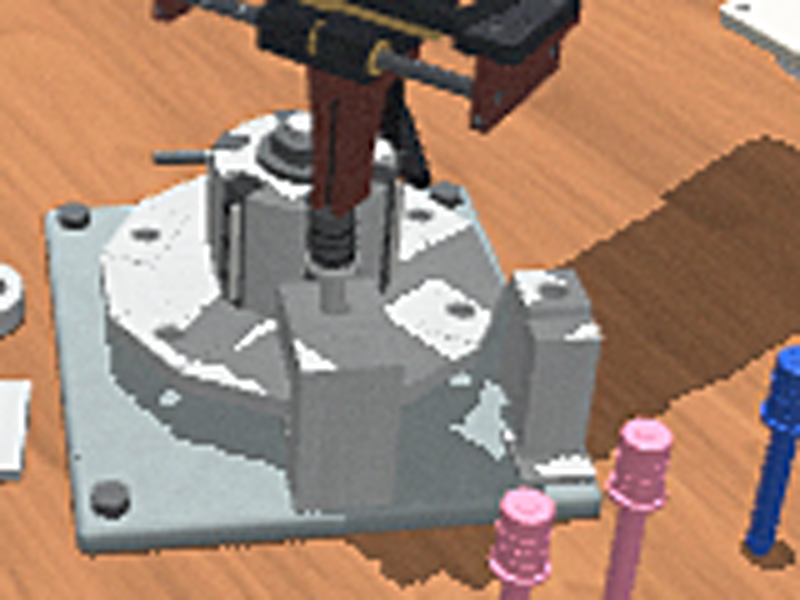

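The fingers sit centred on the knob at crop (335,210) and the pin has gone further down. The balls are in the plate, so I keep pressing gently.

```bash
python3 -m jog '0 0 0.005 0 0 0 1;0 0 0.01 0 0 0 1;0 0 0.015 0 0 0 1;0 0 0.015 0 0 0 1'
python3 -m jog '0 0 0.005 0 0 0 1;0 0 0.01 0 0 0 1;0 0 0.01 0 0 0 1'
python3 -m jog '0 0 0.005 0 0 0 1;0 0 0.005 0 0 0 1'
python3 -m jog '0 0 0.005 0 0 0 1;0 0 0.005 0 0 0 1'
```

```text
t: 26.4
ee_pos: [603.4, 145.2, 171.5]
orientation: [-3.069, -0.67, 0.0]
ft_force: [-2.3, 1.1, 4.3]
width: 0.2
grasp_force: 2.1
t: 26.7
ee_pos: [603.3, 145.4, 170.0]
orientation: [-3.069, -0.67, 0.001]
ft_force: [-4.4, 1.6, 8.1]
width: 1.0
grasp_force: 4.3
t: 26.9
ee_pos: [603.1, 145.6, 169.2]
orientation: [-3.069, -0.67, 0.001]
ft_force: [-5.8, 2.4, 11.6]
width: 0.3
grasp_force: 5.5
t: 27.1
ee_pos: [603.0, 145.6, 168.4]
orientation: [-3.068, -0.67, 0.001]
ft_force: [-6.7, 2.2, 12.5]
width: 0.2
grasp_force: 6.1
```

```bash
python3 -m jog '0 0 -0.02 0 0 0 1;-0.003 -0.004 -0.02 0 0 0 1;-0.003 -0.004 -0.01 0 0 0 1;-0.003 -0.004 -0.005 0 0 0 1;-0.003 -0.004 -0.005 0 0 0 1'
python3 -m jog '0 0 0.005 0 0 0 1;0 0 0.005 0 0 0 1'
```

```text
t: 27.6
ee_pos: [602.4, 145.5, 167.6]
orientation: [3.069, 0.67, -0.001]
ft_force: [-0.7, 0.5, 0.9]
width: 0.6
grasp_force: 0.0
t: 27.8
ee_pos: [602.6, 145.6, 167.1]
orientation: [-3.069, -0.67, 0.0]
ft_force: [-0.1, -0.3, -0.6]
width: 0.3
grasp_force: 0.0
```

```bash
python3 -m jog '0 0 0.005 0 0 0 1;0 0 0.005 0 0 0 1'
```

```text
t: 28.0
ee_pos: [602.8, 145.6, 166.4]
orientation: [-3.069, -0.67, -0.001]
ft_force: [-0.8, -0.2, 1.9]
width: 0.7
grasp_force: 1.0
```

```bash
python3 -m jog '0 0 0.005 0 0 0 1;0 0 0.005 0 0 0 1'
python3 -m jog '0 0 0.005 0 0 0 1;0 0 0.005 0 0 0 1'
python3 -m jog '0 0 0.004 0 0 0 1;0 0 0.004 0 0 0 1'
```

```text
t: 28.2
ee_pos: [602.7, 145.6, 165.2]
orientation: [3.069, 0.67, 0.0]
ft_force: [-0.5, -0.2, 0.9]
width: 0.6
grasp_force: 0.2
t: 28.4
ee_pos: [602.4, 145.5, 163.9]
orientation: [3.069, 0.67, -0.001]
ft_force: [0.8, -0.3, 0.3]
width: 0.4
grasp_force: 0.0
t: 28.6
ee_pos: [602.5, 145.5, 163.2]
orientation: [-3.069, -0.67, 0.001]
ft_force: [0.7, 0.5, 0.8]
width: 0.3
grasp_force: 0.0
```

```bash
python3 -m jog '0 0 0.004 0 0 0 1;0 0 0.004 0 0 0 1'
```

```text
t: 28.8
ee_pos: [602.6, 145.6, 162.5]
orientation: [-3.069, -0.67, 0.0]
ft_force: [-0.0, -0.1, 0.4]
width: 0.5
grasp_force: 0.0
```

```bash
python3 -m jog '0 0 0.005 0 0 0 1;0 0 0.01 0 0 0 1;0 0 0.01 0 0 0 1'
python3 -m jog '0 0 0.005 0 0 0 1;0 0 0.01 0 0 0 1;0 0 0.01 0 0 0 1'
python3 -m jog '0 0 0.005 0 0 0 1;0 0 0.01 0 0 0 1;0 0 0.01 0 0 0 1'
```

```text
t: 29.1
ee_pos: [602.6, 145.6, 160.5]
orientation: [3.069, 0.67, -0.0]
ft_force: [-0.8, -0.2, 1.3]
width: 0.6
grasp_force: 0.0
t: 29.4
ee_pos: [602.6, 145.6, 158.5]
orientation: [-3.069, -0.67, 0.0]
ft_force: [0.2, -0.0, 0.1]
width: 0.3
grasp_force: 0.0
t: 29.7
ee_pos: [602.6, 145.5, 156.5]
orientation: [3.069, 0.67, -0.0]
ft_force: [-0.6, -1.0, -0.2]
width: 0.6
grasp_force: 0.0
```

```bash
python3 - <<'E'
from h import *
T,im=shot("scene");pp("scene",T,["pin_knob","pin"])
T,im=shot("top");pp("top",T,["pin_knob"])
E
python3 -m jog '0 0 0.005 0 0 0 1;0 0 0.01 0 0 0 1;0 0 0.01 0 0 0 1'
python3 -m jog '0 0 0.005 0 0 0 1;0 0 0.01 0 0 0 1;0 0 0.01 0 0 0 1'
python3 -m jog '0 0 0.005 0 0 0 1;0 0 0.005 0 0 0 1'
```

```text
scene pin_knob 0.8 [549.4 294.5 114.2]
scene pin_knob 0.72 [459.5 283.7 114.5]
scene pin_knob 0.69 [602.  145.1 140.1]
scene pin_knob 0.55 [618.4 305.  115.2]
scene pin 0.73 [671.  413.1   5.9]
scene pin 0.64 [6.179e+02 3.032e+02 1.000e-01]
scene pin 0.61 [552.2 289.9   1.6]
scene pin 0.56 [457.  288.7  -1.9]
top pin_knob 0.45 [455.2 289.7 114.8]
top pin_knob 0.36 [620.  303.1 111.6]
t: 30.25
ee_pos: [602.6, 145.6, 154.5]
orientation: [3.069, 0.67, -0.0]
ft_force: [0.9, -0.1, 0.2]
width: 0.6
grasp_force: 0.0
t: 30.55
ee_pos: [602.5, 145.5, 152.4]
orientation: [3.069, 0.67, -0.001]
ft_force: [-0.5, 0.3, -0.7]
width: 0.1
grasp_force: 0.0
t: 30.75
ee_pos: [602.6, 145.6, 151.5]
orientation: [-3.069, -0.67, 0.0]
ft_force: [-0.6, 0.3, 0.4]
width: 0.1
grasp_force: 0.0
```

```bash
python3 -m jog '0 0 0.005 0 0 0 1;0 0 0.005 0 0 0 1'
python3 -m jog '0 0 0.005 0 0 0 1;0 0 0.005 0 0 0 1'
python3 -m jog '0 0 0.005 0 0 0 1;0 0 0.005 0 0 0 1'
```

```text
t: 30.95
ee_pos: [602.6, 145.6, 150.6]
orientation: [-3.069, -0.67, 0.0]
ft_force: [0.5, -0.9, 0.9]
width: 0.5
grasp_force: 0.0
t: 31.15
ee_pos: [602.7, 145.7, 150.4]
orientation: [-3.069, -0.67, -0.0]
ft_force: [-1.9, -0.1, 5.8]
width: 0.6
grasp_force: 2.8
t: 31.35
ee_pos: [602.8, 145.7, 150.3]
orientation: [-3.069, -0.67, -0.001]
ft_force: [-4.9, -0.7, 12.1]
width: 0.8
grasp_force: 6.3
```

```bash
python3 -m jog '0 0 0.003 0 0 0 1;0 0 0.003 0 0 0 1'
```

```text
t: 31.55
ee_pos: [602.8, 145.7, 150.2]
orientation: [-3.069, -0.67, -0.001]
ft_force: [-6.4, -1.5, 17.1]
width: 0.5
grasp_force: 8.4
```

A hard stop comes at knob height 133 mm, which is collar on the fork. Retract and verify.

```bash
python3 -m jog '0 0 -0.05 0 0 0 1;0 0 -0.2 0 0 0 1;0 0 -0.4 0 0 0 1;0 0 -0.6 0 0 0 1;0 0 -0.6 0 0 0 1'
python3 -m jog '-0.6 0 0 0 0 0 1;-0.6 0 0 0 0 0 1;-0.6 0 0 0 0 0 1;-0.6 0 0 0 0 0 1;-0.6 0 0 0 0 0 1'
python3 - <<'E'
from h import *
for n in("scene","top","wrist"):
    T,im=shot(n);pp(n,T,["pin_knob","pin_balls"])
print(ray(cam_T("scene"),0,0,0,"scene")[:1])
E
```

```text
t: 32.05
ee_pos: [605.9, 146.3, 274.5]
orientation: [-3.069, -0.67, -0.017]
ft_force: [0.2, -0.7, -1.0]
width: 0.5
grasp_force: 0.0
t: 32.55
ee_pos: [494.2, 95.7, 268.3]
orientation: [-3.069, -0.669, -0.002]
ft_force: [-0.5, 0.2, -0.1]
width: 0.9
grasp_force: 0.0
scene pin_knob 0.91 [619.3 302.7 113.7]
scene pin_knob 0.88 [457.4 286.4 111.6]
scene pin_knob 0.66 [547.7 293.2 111.4]
scene pin_knob 0.65 [603.4 144.8 135.1]
scene pin_balls 0.77 [549.  295.1   9.5]
scene pin_balls 0.72 [620.6 305.2  11.2]
scene pin_balls 0.52 [453.2 289.2   8.3]
top pin_knob 0.64 [624.2 302.5 111.6]
top pin_knob 0.61 [602.5 146.4 134.3]
top pin_knob 0.61 [455.5 290.4 114.8]
top pin_knob 0.4 [547.7 294.8 115.4]
top pin_balls 0.55 [459.7 290.2   6.3]
top pin_balls 0.53 [624.  306.7  10.7]
top pin_balls 0.51 [549.6 298.4  11.5]
wrist pin_knob 0.8 [552.1 291.6 109.9]
wrist pin_knob 0.69 [621.9 306.1 110.7]
wrist pin_knob 0.68 [455.5 290.3 114.4]
wrist pin_knob 0.6 [598.8 147.5 139.3]
wrist pin_balls 0.93 [621.4 301.8  13.3]
wrist pin_balls 0.88 [458.5 287.   11.7]
wrist pin_balls 0.63 [548.3 291.4  12.2]
wrist pin_balls 0.42 [740.4  39.    2.4]
[1877.9807509]
```

The knob top reads about 134 mm, against 133 mm for home, and the robot is clear of everything.

```bash
python3 -c "
from workcell import close_job
print(close_job())"
```

```text
the job is handed in; nothing more can be done
None
```

I've handed the job in: the pin is down through the fork and a plate hole to a firm stop at collar height (knob top about 134 mm by the cameras, 133 mm is home), with at most about 17 N read between moves, the robot clear at about 33 s, and no verdict given.

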